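# Set the tag stamp to the wing bolt and stamp the tag

## Robot

A 6-joint arm with a two-finger parallel gripper is mounted at the origin on the work surface. World frame = base frame: x ahead of the robot, y to its left, z up, the work surface at z = 0. Lengths are in m, angles in rad, forces in N, time in s.
With the tool pointing down it reaches from about 0.325 to 0.75 m from the base axis. Payload 7.6 kg.
Tool frame: the origin (TCP) lies midway between the tips of the shut fingers; the grasp point (between the pads) lies 19 mm behind it; z points along the fingers, y is the line along which they close (so a half turn about z gives the same grasp; the last joint's range is limited). The gripper opens to 85 mm and grips with 20 to 120 N. Pads are 22 mm wide; open, the fingers measure 114 mm over their backs; the gripper's body (76 mm by 85 mm) begins 54 mm behind the grasp point. The pads swing forward as they close: fully open they stand 13 mm farther back than shut.
Start: joints at [1.078, 0.052, 1.401, -0, 1.689, -0.07], TCP at [0.215, 0.479, 0.231] pointing down, gripper open.
Joint ranges: [-2.9, 2.9], [-0.91, 2.17], [0.12, 2.37], [-1.06, 4.2], [0.26, 2.73], [-2.93, 2.93]. Speed limits (rad/s): [2.57, 2.57, 3.01, 3.14, 3.14, 3.14].

## Interface

Orientations are given as a unit quaternion [w, x, y, z].
In Python, from cell import arm, snapshot, camera_model, spotter gives the robot as it stands.
- The arm moves only by the shell command python3 -m pendant 'ROWS'. ROWS is a JSON object of lists of equal length, an entry for each row: "xyz": the shift along the tool's x, y, z in m, a list of three; "turn": the turn about the tool's z in degrees; "jaw": the opening, from 0 (shut) to 1 (fully open). A call has 1 to 8 rows; each row is the pose to reach, as a shift and turn from the pose commanded when the call began, along the tool's axes at that moment; what a row does not reach only later rows make up. A row lasts 1/12 s, in which the tool goes at most 41.7 mm and 7.16 degrees, less where a joint would pass 70% of its speed; a pose out of reach is approached as far as the arm can. A call with a gripper value outside its range is refused whole. The fingers move at their own pace and stop on an object; the grip force is fixed at half the most. Time passes only in rows, so rows that repeat a pose let the fingers close. It gives the time, the measured TCP pose, the force, the opening and the grip force at its end, in the units of the state.
- arm.get_obs(): the state, without advancing time (a new reading comes with each control period).
- snapshot(name): name is "scene" or "top"; returns the picture (480x640x3 uint8, blue, green, red); there is no depth.
- camera_model(name): a dict with "vfov" (degrees; the focal length in pixels is half the picture's height over the tangent of half this angle, whatever the lens; pixels are square), "cx", "cy" (the principal point, pixels), "xyz" and "attitude" of the camera in the world. Camera axes: x right, y down, z forward; pixel columns grow to the right and rows downward; lengths in m; the calibration is good to about 2 mm. A picture is of the moment at which its call begins. camera_model takes no time and is no camera call.
- arm.job_done(): hands the job in; it is judged then, once.
Trained networks look in the newest picture that a camera, given by its name, has taken for a name from the list of things; names that differ only in an ending like _2 or _b are one class to them, and where a whole thing is asked for, a point or a joint stands for the part that bears it (a point fixed in the world has none). Each returns a list of dicts, best first, with "p" (0 to 1); they miss things now and then, are a little off and sometimes report something else, mostly with a low value. They report only what shows in the picture. A call takes as long as a camera call. They do not tell look-alikes from the thing itself.
- spotter.cut_out(camera, query): "pixels" (480x640 bool, what is visible of it) and "bbox" ([left, top, width, height] in pixels, round what is visible of it).
- spotter.spot_point(camera, query): "location" ([row, column] in pixels: a listed point, or the origin of a listed thing).
The state is a dict: "clock": time; "qpos": joint angles; "qd": joint speeds; "effort": joint torques, N m; "tcp_pos": TCP position; "tcp_rot": TCP orientation; "force": force on the tool from outside, world axes, zero at the start; "wrist_torque": the same for the moment, N m; "grip_width": opening from 0.0 (shut) to 1.0 (fully open); "finger_force": force on a finger pad.
Only numpy, scipy, OpenCV 4.12 (cv2) and the standard library are available. Lean on these libraries where they do the work, as an engineer would, in place of code of your own. Each camera call takes 0.05 s, during which the arm holds its last target. There are 200 camera calls.

## Task

Turn the selector knob of the tag stamp until it clicks in pointing straight at the wing bolt sample, then take the mallet by its handle and knock the sprung punch fully down with the mallet's head to stamp the tag. Afterwards stand the mallet back on the counter on its head, the way you found it. Do not drive the punch while the selector points elsewhere, do not touch the punch with the robot itself, and leave the other things on the counter where they are.

Things in the scene. Friction and masses are not known exactly. Their poses are not given: they have to be found in the camera images.
- jig: The tag stamp: grey steel plate 220 x 330 mm, top at 20 mm, fixed to the counter (place and yaw vary). Origin at counter level, 5 mm in x and in y from below the plate's centre; x points away from the robot at yaw 0, y left, z up. Selector axis at x -20, y +60 mm; punch axis at x -20, y -100 mm.
- selector (a joint): Selector angle, rad, growing counterclockwise from above. Five click stations at 0, 0.419, 0.838, 1.257, 1.676 (stops 0.14 beyond); let go within 0.15 of a station it springs into it. Passing a click takes about 0.1 N m. At 0 it points 48 degrees clockwise of the jig's x axis. It starts at one of the first two stations, which have no sample; the last three have one each.
- selector_grip (a point): Point on the selector's vertical axis, 60 mm above the counter. Black selector: round skirt 84 mm across, top 44 mm above the counter; on it a bar grip 70 mm long, 16 mm wide, from 44 to 82 mm above the counter, centred on the axis. The point's x axis runs along the bar to the pointing end, where an arrow tip with a white line sticks out to 55 mm from the axis; z up.
- selector_aim (a point): A point that turns with the selector: 100 mm from its axis straight ahead of the arrow, which is the distance at which the samples stand. It coincides (seen from above) with the sample the selector points at.
- wing_bolt: Sample with two upright wings (a wing bolt head, 42 mm across the wings, 42 mm high), plain steel, fixed upright on the plate 100 mm from the selector's axis at one of the last three stations (which one varies). Origin on the plate top, at its axis.
- hex_bolt: Sample with a six-sided head 30 mm across the flats, 29 mm high, fixed on the plate like the wing bolt, at another of the last three stations. Origin on the plate top, at its axis.
- dome_bolt: Sample with a round domed, slotted head 32 mm across, 30 mm high, fixed on the plate like the wing bolt, at another of the last three stations. Origin on the plate top, at its axis.
- punch (a joint): How far the punch is pushed down, m: 0 up, 0.015 fully down at its stop. A spring pushes it back up: about 3 N at the start of the travel and 9 N at the bottom.
- punch_top (a point): Centre of the top of the punch's round steel head (32 mm diameter, 10 mm thick), 95 mm above the counter when up. It stands over a dark steel guide 60 x 60 mm whose top is 65 mm above the counter.
- mallet: Mallet, about 0.35 kg, standing on its black rubber head: a cylinder 50 mm across, 80 mm high, axis vertical. From mid-head (40 mm up) a wooden handle, 22 mm wide, 24 mm high, sticks out level along the mallet's -x axis to 172 mm from the head's axis. Origin at the centre of the head's lower face (the striking face); z up along the head.
- mallet_grip (a point): Point inside the handle to grip from above: 58 mm from the head's axis, 40 mm above the lower face; fingers close across the handle (along the mallet's y). The centre of mass lies between here and the head.
- carton: Cardboard box 110 x 75 mm, 60 mm high, loose bystander; origin under its centre.
- jar: Closed jar, 60 mm diameter, 85 mm high, loose bystander; origin under its centre.
- tape: Tape measure, 70 x 36 mm, 62 mm high, loose bystander; origin under its centre.
- spanner: Steel spanner 170 mm long lying flat to the right of the stamp, loose bystander; its length lies along its x axis.
- tray: Small grey divided tray 140 x 100 mm, 40 mm high, loose bystander; origin under its centre.
- small_carton: Cardboard box 90 x 90 mm, 50 mm high, loose bystander; origin under its centre.
- anchor_sleeve: Aluminium sleeve lying down, 32 mm diameter, 100 mm long along its x axis, loose bystander.
Mind the look-alikes: they are no part of the job. Leave any pink look-alike of the mallet alone.

How it is judged:
On the way, in this order (a step that is already met when the one before it is completed fails the run):
1. the selector points at the wing bolt and rests there (horizontal distance between selector_aim and wing_bolt below 0.012 m and velocity of joint selector between -0.15 and 0.15 rad/s), for 0.3 s.
2. the mallet drives the punch down (at least 11 of its 15 mm), with the selector still on the wing bolt (horizontal distance between selector_aim and wing_bolt below 0.012 m and value of joint punch above 0.011 m and contact force between mallet and punch above 1 N), for 0.02 s.
At the end, for the whole second after the job is handed in: The selector points at the wing bolt (its aim point within 12 mm of the sample's axis), the punch is back up (within 3 mm), and the mallet stands still on the counter on its head (upright within 0.1 rad, its lower face on the counter within 6 mm), not touching the stamp (horizontal distance between selector_aim and wing_bolt below 0.012 m and value of joint punch below 0.003 m and height (world z) of mallet between -0.006 and 0.006 m and angle between mallet's own z axis and vertical below 0.1 rad and linear speed of mallet below 0.02 m/s and angular speed of mallet below 0.2 rad/s and contact force between mallet and jig below 0.1 N).
It fails at once if the punch is driven (over 6 mm) while the selector does not point at the wing bolt (value of joint punch above 0.006 m and not (horizontal distance between selector_aim and wing_bolt below 0.012 m)).
It fails at once if the robot itself pushes on the punch (contact force between any of the fingers, the arm and punch above 1 N).
It fails at once if a bystander is moved by more than 40 mm (distance of any of carton, jar, tape, spanner, tray, small_carton, anchor_sleeve from where it was at the start of the episode above 0.04 m).
It also fails if it takes over 67 s, if anything falls off the work surface, if the arm or the gripper's body presses on something with over 40 N, if the wrist force passes 120 N, or if a joint passes its speed limit or range.

## Working session

There is one attempt and no reset: what is moved stays moved. The work goes in short steps, Python scripts to look and compute and a shell command to move; the robot and the scene stay as the last step left them, time stands still between calls to the robot, and variables do not carry over. Pictures are saved under pics/ and viewed, at most 10 in all, crops included, and the job is handed in when it is done.

```bash
ls; mkdir -p pics; cat > h.py <<'E'
import numpy as np, cv2
from scipy.spatial.transform import Rotation as R
from cell import arm, snapshot, camera_model, spotter
def cam(n):
    m=camera_model(n); a=m["attitude"]; q=np.array(a,float)
    Rm=q if q.shape==(3,3) else R.from_quat(np.r_[q[1:],q[0]]).as_matrix()
    f=240/np.tan(np.radians(m["vfov"])/2)
    return m,f,Rm,np.array(m["xyz"])
def px2w(n,rc,z):
    m,f,Rm,t=cam(n); d=Rm@np.array([(rc[1]-m["cx"])/f,(rc[0]-m["cy"])/f,1]); return t+d*(z-t[2])/d[2]
def w2px(n,p):
    m,f,Rm,t=cam(n); c=Rm.T@(np.array(p)-t); return np.array([m["cy"]+f*c[1]/c[2],m["cx"]+f*c[0]/c[2]])
E
python3 - <<'E'
from h import *
for n in("top","scene"):
    im=snapshot(n); cv2.imwrite(f"pics/{n}0.png",im); print(camera_model(n))
    for q,z in [("jig",0),("selector_grip",.06),("selector_aim",.02),("wing_bolt",.02),("hex_bolt",.02),("dome_bolt",.02),("punch_top",.095),("mallet",0),("mallet_grip",.04)]:
        for d in spotter.spot_point(n,q)[:3]: print(n,q,round(d["p"],2),np.round(d["location"],1),np.round(px2w(n,d["location"],z),4))
o=arm.get_obs();print(o["tcp_pos"],o["tcp_rot"],o["clock"])
E
```

```text
pics
{'vfov': 42.2263643438257, 'cx': 326.2915942944289, 'cy': 241.16026255174853, 'xyz': array([ 0.16974151, -0.03080696,  1.41180304]), 'attitude': array([-0.07943363,  0.74088966, -0.66272574,  0.0746151 ])}
top jig 0.76 [203.1 279.3] [0.5609 0.1166 0.    ]
top selector_grip 0.63 [197.9 253.7] [0.5499 0.1694 0.06  ]
top wing_bolt 0.56 [165.7 260.2] [0.6411 0.1708 0.02  ]
top hex_bolt 0.68 [171.9 226.2] [0.6169 0.2481 0.02  ]
top hex_bolt 0.63 [160.6 464.9] [ 0.708  -0.3082  0.02  ]
top hex_bolt 0.41 [201.9 280.9] [0.5586 0.1112 0.02  ]
top dome_bolt 0.69 [164.  244.8] [0.6412 0.2075 0.02  ]
top mallet 0.67 [164.2 259.7] [0.6515 0.1754 0.    ]
top mallet 0.64 [406.3 498.6] [ 0.1543 -0.4215  0.    ]
top mallet 0.62 [332.9 366.2] [ 0.2814 -0.1164  0.    ]
top mallet_grip 0.91 [234.7 459.2] [ 0.5216 -0.3024  0.04  ]
top mallet_grip 0.85 [386.8 484.4] [ 0.192  -0.3779  0.04  ]
top mallet_grip 0.82 [320.7 387.9] [ 0.3101 -0.1588  0.04  ]
{'vfov': 50.39555234381712, 'cx': 326.65736051619535, 'cy': 239.76774610459532, 'xyz': array([1.11380072, 0.10408977, 1.01700763]), 'attitude': array([
[... 222 characters left out ...]
  ]
scene wing_bolt 0.36 [283.9 128.5] [ 0.6334 -0.4465  0.02  ]
scene hex_bolt 0.56 [339.1 436.5] [0.6144 0.2443 0.02  ]
scene dome_bolt 0.76 [349.9 423.4] [0.6449 0.2198 0.02  ]
scene punch_top 0.72 [270.5 338.2] [0.5399 0.0141 0.095 ]
scene mallet 0.95 [280.8 206.3] [ 0.5763 -0.2868  0.    ]
scene mallet 0.88 [146.6 211.8] [ 0.1579 -0.4249  0.    ]
scene mallet 0.74 [196.6 308.7] [ 0.2753 -0.1164  0.    ]
scene mallet_grip 0.95 [196.9 287.1] [ 0.3214 -0.1601  0.04  ]
scene mallet_grip 0.75 [250.1 208. ] [ 0.5184 -0.2965  0.04  ]
scene mallet_grip 0.7 [146.5 222.1] [ 0.1888 -0.3772  0.04  ]
[0.21540354 0.47880328 0.23135334] [1.50937858e-05 2.09823842e-01 9.77739204e-01 6.49509229e-05] 1.0
```

View pics/top0.png

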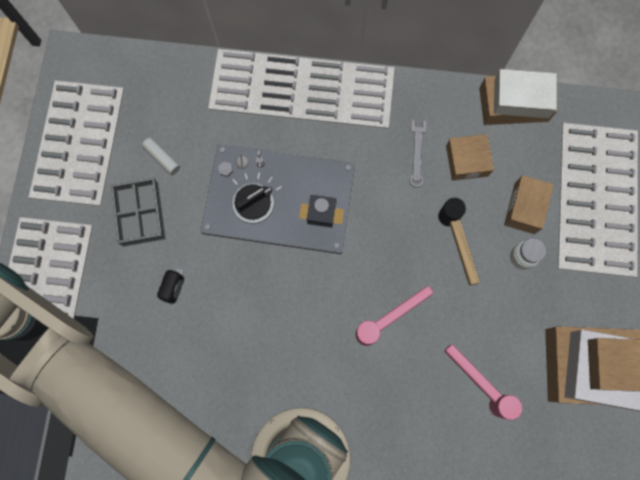

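View pics/scene0.png

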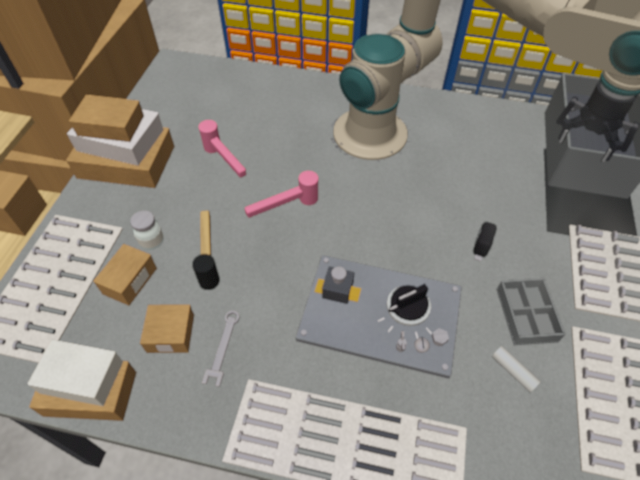

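The top view shows the stamp around (280,200) and the selector at (253,202), pointing up-right. The samples are at about (225,169), (242,161) and (260,160), and the punch is at (321,206). There are three mallet shapes: black head with wooden handle (453,210), and pink ones at (368,332) and (509,407). Only the black and wooden one fits the description. I'll enlarge the samples and the mallet to confirm.

```bash
python3 - <<'E'
from h import *
t=cv2.imread("pics/top0.png"); s=cv2.imread("pics/scene0.png")
r=lambda i,x,y,w,h:cv2.resize(i[y:y+h,x:x+w],(400,300),interpolation=cv2.INTER_CUBIC)
cv2.imwrite("pics/c1.png",np.vstack([np.hstack([r(t,205,142,80,60+20-20),r(s,370,275,100,75)]),np.hstack([r(t,205,142,160,120),r(t,400,180,140,105)])]))
n="top"
for q in("mallet","selector_grip","punch_top","wing_bolt","hex_bolt","dome_bolt","jig"):
  for d in spotter.cut_out(n,q)[:3]:
    ys,xs=np.nonzero(d["pixels"]); print(q,round(d["p"],2),d["bbox"],ys.mean().round(1),xs.mean().round(1))
    if q=="jig": print(cv2.minAreaRect(np.c_[xs,ys].astype(np.float32)))
E
```

```text
mallet 0.98 [443.2, 345.4, 78.4, 76.3] 388.4 487.6
mallet 0.92 [358.6, 289.0, 74.4, 53.7] 319.1 387.6
mallet 0.75 [438.1, 198.1, 43.1, 88.0] 235.7 458.9
selector_grip 0.88 [234.0, 183.3, 38.6, 32.4] 201.2 253.0
selector_grip 0.4 [216.0, 163.3, 18.6, 11.9] 168.8 225.7
punch_top 0.44 [313.3, 195.3, 15.6, 18.6] 205.8 321.6
punch_top 0.29 [156.4, 269.6, 29.2, 34.5] 285.9 171.1
punch_top 0.22 [505.9, 177.7, 47.8, 58.5] 205.0 528.7
wing_bolt 0.46 [257.2, 151.6, 12.2, 16.3] 161.0 260.1
hex_bolt 0.53 [219.7, 161.3, 13.1, 16.0] 169.3 225.5
dome_bolt 0.38 [220.1, 162.4, 13.6, 13.8] 169.2 225.3
dome_bolt 0.36 [445.1, 133.2, 49.2, 50.2] 157.1 469.1
jig 0.79 [197.7, 147.3, 154.4, 104.9] 200.4 279.8
((277.489501953125, 198.8374786376953), (143.09884643554688, 92.47740936279297), 8.198068618774414)
jig 0.49 [315.5, 195.1, 13.8, 19.7] 205.3 321.1
((321.5, 205.5), (15.0, 13.0), 90.0)
```

View pics/c1.png

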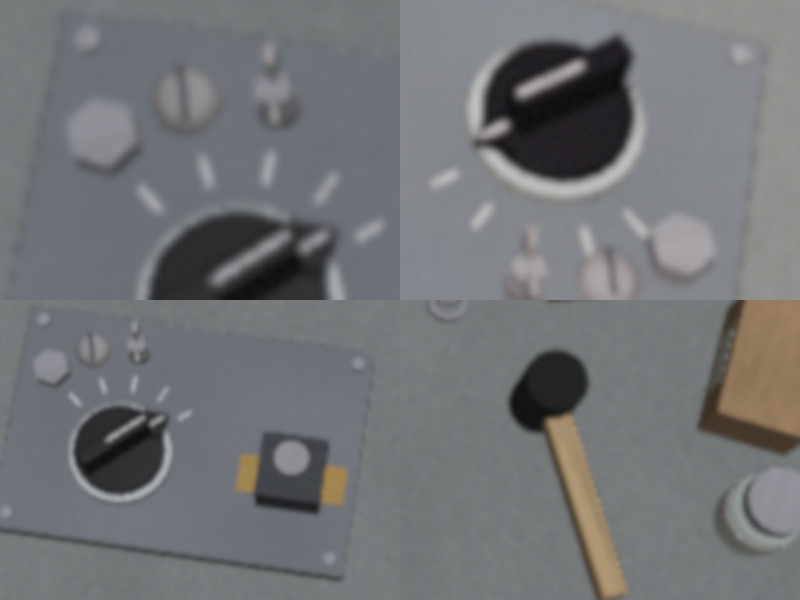

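The crop confirms the order: hex at (225,168), dome at (242,161), and the winged one at (260,160) on station 0.838. The mallet is the black and wooden one at (453,210). Next I fit the stamp pose and measure the selector angle and the mallet.

```bash
cat > fit.py <<'E'
from h import *
from scipy.optimize import least_squares
S=np.array([-.02,.06])
pts=[]
def st(a): th=a-np.radians(48); return S+.1*np.array([np.cos(th),np.sin(th)])
L=[((-.02,-.1,.095),(204.8,321.4)),((*S,.044),(202.4,253)),((*st(1.676),.049),(168.4,225.4)),((*st(1.257),.05),(161.6,242)),((*st(.838),.045),(160.6,259.8))]
C=[((.11,.165),(144,216.2)),((.11,-.165),(162,354.2)),((-.11,-.165),(252,341.9)),((-.11,.165),(233.2,203.4))]
def w(p,v):
    c,s=np.cos(p[2]),np.sin(p[2]); return [p[0]+c*v[0]-s*v[1],p[1]+s*v[0]+c*v[1],v[2]]
def res(p):
    r=[w2px("top",w(p,v))-np.array(q) for v,q in L]
    r+=[w2px("top",w(p,(a+p[3],b+p[4],.02)))-np.array(q) for (a,b),q in C]
    return np.ravel(r)
E
python3 - <<'E'
from fit import *
f=least_squares(res,[.56,.11,-.1,0,0],loss="soft_l1");p=f.x;print(np.round(p,4));print(res(p).reshape(-1,2).round(1))
for nm,v in[("sel",(*S,.06)),("wing",(*st(.838),.02)),("punch",(-.02,-.1,.095))]: print(nm,np.round(w(p,v),4),w2px("scene",w(p,v)).round(1))
for a in (0,.419,.838):
    th=a-np.radians(48);v=S+.055*np.array([np.cos(th),np.sin(th)]);print(a,[w2px(n,w(p,(*v,.05))).round(1) for n in("top","scene")])
# mallet
t=cv2.imread("pics/top0.png");h=cv2.cvtColor(t,cv2.COLOR_BGR2HSV)
m=cv2.inRange(h,(8,70,60),(25,255,255));m[:,:435]=0;m[:,490:]=0;m[:215]=0;m[290:]=0
ys,xs=np.nonzero(m);W=np.array([px2w("top",(y,x),.052)[:2] for y,x in zip(ys,xs)])
(cx,cy),_,_=cv2.minAreaRect((W*1000).astype(np.float32));d=np.linalg.svd(W-W.mean(0))[2][0];
print("handle",cv2.minAreaRect((W*1000).astype(np.float32)),d,np.degrees(np.arctan2(d[1],d[0])))
m=cv2.inRange(h,(0,0,0),(180,255,50));m[:,:435]=0;m[:,472:]=0;m[:195]=0;m[232:]=0
ys,xs=np.nonzero(m);print("black",xs.min(),xs.max(),ys.min(),ys.max())
c=cv2.resize(t[190:300,430:490],None,fx=5,fy=5,interpolation=cv2.INTER_CUBIC)
# head top circle from crop: (556,380)
q=(180+(380-300)*105/300,400+(556-400)*140/400);print("headtop",q,px2w("top",q,.08))
E
```

```text
[ 0.5634  0.1119 -0.0237  0.0061  0.007 ]
[[ 0.1  0.9]
 [-0.5 -0.1]
 [ 1.  -0. ]
 [-0.5 -0.5]
 [ 0.  -0.1]
 [-0.1  0.3]
 [-0.2  0.2]
 [ 0.3  0.5]
 [ 0.  -3.4]]
sel [0.5448 0.1724 0.06  ] [295.  409.4]
wing [0.6448 0.17   0.02  ] [344.9 399.7]
punch [0.541  0.0124 0.095 ] [270.8 337.3]
0 [array([188.1, 272.8]), array([307.9, 387.2])]
0.419 [array([181.5, 265.7]), array([315.3, 394.8])]
0.838 [array([178.3, 256.4]), array([319.6, 404.9])]
handle ((481.87646484375, -313.0288391113281), (150.1472625732422, 23.302181243896484), 21.697036743164062) [-0.93302365 -0.35981504] -158.91116236466573
black 439 464 199 225
headtop (208.0, 454.6) [ 0.57111909 -0.28034621  0.08      ]
```

Station 0's arrow tip predicts (387,308) in scene, and I see it at about (388,310). So the knob starts at station 0 and the wing bolt is +48° CCW.

```bash
cat > go.py <<'E'
import sys
from h import *
# usage: go.py x y z yaw_of_tool_y_deg
x,y,z,a=map(float,sys.argv[1:5]); o=arm.get_obs(); q=o["tcp_rot"]; M=R.from_quat(np.r_[q[1:],q[0]]).as_matrix()
s=M.T@(np.array([x,y,z])-o["tcp_pos"]); cur=np.degrees(np.arctan2(M[1,1],M[0,1]))
t=(cur-a+90)%180-90
print("mm",(s*1000).round(1),"turn",round(t,1),"q6",o["qpos"][5].round(2),"clk",o["clock"],"F",np.round(o["force"],1))
E
python3 go.py .5448 .1724 .15 40.6
```

```text
mm [-426.1 -144.3   81.3] turn 25.2 q6 -0.07 clk 1.35 F [-0.1 -0.7  0.2]
```

```bash
python3 -m pendant '{"xyz":[[-0.426,-0.144,0.05],[-0.426,-0.144,0.05],[-0.426,-0.144,0.05],[-0.426,-0.144,0.05],[-0.426,-0.144,0.05],[-0.426,-0.144,0.05],[-0.426,-0.144,0.05],[-0.426,-0.144,0.05]],"turn":[25,25,25,25,25,25,25,25],"jaw":[1,1,1,1,1,1,1,1]}'; python3 go.py .5448 .1724 .15 40.6
```

```text
clock: 2.02
tcp_pos: [0.4593, 0.2516, 0.1945]
tcp_rot: [0.0, 0.416, 0.909, 0.0]
force: [1.1, 0.6, -0.1]
grip_width: 0.999
finger_force: 0.0
mm [-115.8   13.    44.5] turn 0.2 q6 -0.28 clk 2.0167 F [ 1.1  0.6 -0.1]
```

```bash
python3 -m pendant '{"xyz":[[-0.116,0.013,0.044],[-0.116,0.013,0.044],[-0.116,0.013,0.044],[-0.116,0.013,0.044],[-0.116,0.013,0.084],[-0.116,0.013,0.124],[-0.116,0.013,0.143],[-0.116,0.013,0.143]],"turn":[0,0,0,0,0,0,0,0],"jaw":[1,1,1,1,1,1,1,1]}'; python3 go.py .5448 .1724 .051 40.6
```

```text
clock: 2.68
tcp_pos: [0.5403, 0.1732, 0.0457]
tcp_rot: [-0.004, 0.417, 0.909, -0.003]
force: [-0.2, -0.6, -0.4]
grip_width: 1.003
finger_force: 0.0
mm [-3.5  2.9 -5.3] turn 0.2 q6 -0.47 clk 2.6833 F [-0.2 -0.6 -0.4]
```

```bash
python3 -m pendant '{"xyz":[[0,0,0],[0,0,0],[0,0,0],[0,0,0],[0,0,0],[0,0,0],[0,0,0],[0,0,0]],"turn":[0,0,0,0,0,0,0,0],"jaw":[1,1,0,0,0,0,0,0]}'; python3 go.py .5448 .1724 .051 40.6
```

```text
clock: 3.35
tcp_pos: [0.5474, 0.1772, 0.0528]
tcp_rot: [0.004, 0.416, 0.909, 0.006]
force: [13.4, 11.0, -11.7]
grip_width: 0.175
finger_force: 61.3
mm [-1.9 -5.1  1.8] turn 0.2 q6 -0.47 clk 3.35 F [ 13.4  11.  -11.7]
```

```bash
python3 -m pendant '{"xyz":[[0,0.005,0],[0,0.005,0],[0,0.005,0],[0,0.005,0],[0,0.005,0],[0,0.005,0],[0,0.005,0],[0,0.005,0]],"turn":[0,0,-6,-12,-18,-24,-30,-36],"jaw":[0,0,0,0,0,0,0,0]}'; python3 go.py .5448 .1724 .051 88.6
```

```text
clock: 4.02
tcp_pos: [0.5471, 0.1764, 0.0527]
tcp_rot: [-0.0, 0.113, 0.994, -0.001]
force: [-6.2, -4.1, 10.0]
grip_width: 0.174
finger_force: 64.8
mm [ 1.4 -4.4  1.7] turn -11.5 q6 -1.1 clk 4.0167 F [-6.2 -4.1 10. ]
```

```bash
python3 -m pendant '{"xyz":[[0,0,0],[0,0,0],[0,0,0],[0,0,0],[0,0,0],[0,0,0]],"turn":[-6,-12,-12,-12,-12,-12],"jaw":[0,0,0,0,0.4,0.8]}'; python3 go.py .5448 .1724 .051 88.6
```

```text
clock: 4.52
tcp_pos: [0.5476, 0.1772, 0.0516]
tcp_rot: [0.0, 0.011, 1.0, 0.0]
force: [0.5, -0.1, 0.0]
grip_width: 0.448
finger_force: 0.0
mm [ 2.7 -4.8  0.6] turn 0.2 q6 -1.3 clk 4.5167 F [ 0.5 -0.1  0. ]
```

```bash
python3 -m pendant '{"xyz":[[0,0,0],[0,0,0],[0,0,-0.04],[0,0,-0.08],[0,0,-0.12],[0,0,-0.16],[0,0,-0.2],[0,0,-0.2]],"turn":[0,0,0,0,0,0,0,0],"jaw":[1,1,1,1,1,1,1,1]}'; python3 go.py .518 -.300 .22 -69
```

```text
clock: 5.18
tcp_pos: [0.5498, 0.1779, 0.2617]
tcp_rot: [0.007, 0.011, 1.0, 0.002]
force: [-0.2, -0.1, 2.3]
grip_width: 0.997
finger_force: 0.0
mm [  22.2 -478.6   39.3] turn -22.2 q6 -1.3 clk 5.1833 F [-0.2 -0.1  2.3]
```

```bash
python3 -m pendant '{"xyz":[[0.022,-0.478,0.039],[0.022,-0.478,0.039],[0.022,-0.478,0.039],[0.022,-0.478,0.039],[0.022,-0.478,0.039],[0.022,-0.478,0.039],[0.022,-0.478,0.039],[0.022,-0.478,0.039]],"turn":[-22,-22,-22,-22,-22,-22,-22,-22],"jaw":[1,1,1,1,1,1,1,1]}'; python3 go.py .518 -.300 .16 -69; python3 - <<'E'
from h import *
t=snapshot("top");s=snapshot("scene")
r=lambda i,x,y,w,h:cv2.resize(i[y:y+h,x:x+w],(400,300),interpolation=cv2.INTER_CUBIC)
cv2.imwrite("pics/c2.png",np.hstack([r(t,205,142,80,60),r(s,370,275,100,75)]))
E
```

```text
clock: 5.85
tcp_pos: [0.5254, -0.147, 0.2248]
tcp_rot: [0.0, -0.18, 0.984, 0.0]
force: [1.6, -0.3, -0.2]
grip_width: 1.001
finger_force: 0.0
mm [  61.2 -140.4   64.7] turn -0.2 q6 -2.27 clk 5.85 F [ 1.6 -0.3 -0.2]
```

View pics/c2.png

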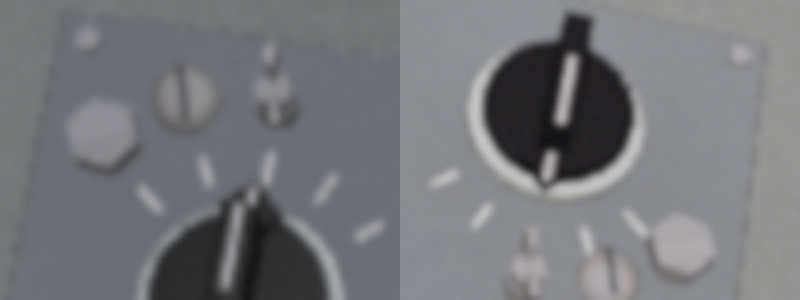

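The picture shows the arrow aligned with the third mark, at the wing bolt (tip near (255,181) in top), so it has clicked in. On to the mallet.

```bash
python3 -m pendant '{"xyz":[[0.061,-0.14,0.065],[0.061,-0.14,0.065],[0.061,-0.14,0.065],[0.061,-0.14,0.065],[0.061,-0.14,0.065],[0.061,-0.14,0.065],[0.061,-0.14,0.105],[0.061,-0.14,0.105]],"turn":[0,0,0,0,0,0,0,0],"jaw":[1,1,1,1,1,1,1,1]}'; python3 go.py .518 -.300 .021 -69
python3 - <<'E'
from h import *
t=snapshot("top");s=snapshot("scene")
r=lambda i,x,y,w,h:cv2.resize(i[y:y+h,x:x+w],(400,300),interpolation=cv2.INTER_CUBIC)
cv2.imwrite("pics/c3.png",np.hstack([r(t,400,180,120,90),r(s,150,190,120,90)]))
E
```

```text
clock: 6.62
tcp_pos: [0.517, -0.295, 0.1146]
tcp_rot: [-0.003, -0.181, 0.983, 0.003]
force: [-1.7, 0.3, -3.1]
grip_width: 0.998
finger_force: 0.0
mm [ 0.4 -5.7 93.6] turn -0.1 q6 -2.52 clk 6.6167 F [-1.7  0.3 -3.1]
```

View pics/c3.png

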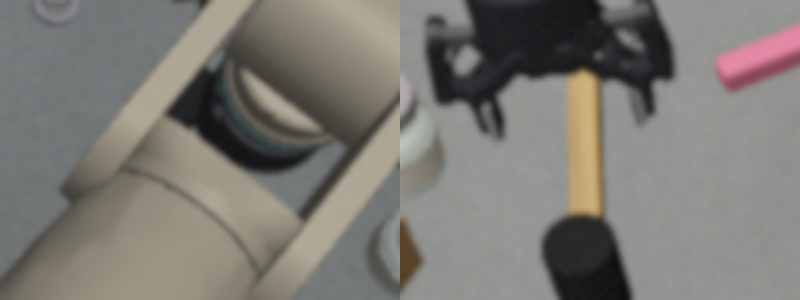

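The scene view shows the open fingers straddling the wooden handle, with clear floor on both sides.

```bash
python3 -m pendant '{"xyz":[[0,0,0.035],[0,0,0.06],[0,0,0.06],[0,0,0.06]],"turn":[0,0,0,0],"jaw":[1,1,1,1]}'; python3 go.py .518 -.300 .021 -69
```

```text
clock: 7.05
tcp_pos: [0.5189, -0.2971, 0.0614]
tcp_rot: [0.0, -0.181, 0.984, 0.0]
force: [0.1, -1.0, 1.1]
grip_width: 0.999
finger_force: 0.0
mm [ 1.9 -2.4 40.4] turn -0.2 q6 -2.52 clk 7.05 F [ 0.1 -1.   1.1]
```

```bash
python3 -m pendant '{"xyz":[[0.001,-0.002,0.025],[0.001,-0.002,0.04],[0.001,-0.002,0.04],[0.001,-0.002,0.04],[0.001,-0.002,0.04],[0.001,-0.002,0.04],[0.001,-0.002,0.04],[0.001,-0.002,0.04]],"turn":[0,0,0,0,0,0,0,0],"jaw":[1,1,1,0,0,0,0,0]}'; python3 go.py .518 -.300 .021 -69
```

```text
clock: 7.72
tcp_pos: [0.5188, -0.3002, 0.0213]
tcp_rot: [0.001, -0.18, 0.984, -0.001]
force: [-0.1, -0.3, 0.2]
grip_width: 0.298
finger_force: 0.0
mm [0.6 0.5 0.3] turn -0.2 q6 -2.52 clk 7.7167 F [-0.1 -0.3  0.2]
```

```bash
python3 -m pendant '{"xyz":[[0,0,0],[0,0,0],[0,0,0],[0,0,-0.03],[0,0,-0.06],[0,0,-0.09],[0,0,-0.12],[0,0,-0.12]],"turn":[0,0,0,0,0,0,0,0],"jaw":[0,0,0,0,0,0,0,0]}'; python3 -m pendant '{"xyz":[[0,0,-0.02],[0,0,-0.02],[0,0,-0.02]],"turn":[0,0,0],"jaw":[0,0,0]}';python3 go.py .487 -.008 .17 -69
python3 - <<'E'
from h import *
s=snapshot("scene");cv2.imwrite("pics/s4.png",s)
print([(d["p"],d["location"]) for d in spotter.spot_point("scene","mallet")])
E
```

```text
clock: 8.38
tcp_pos: [0.5203, -0.3013, 0.1468]
tcp_rot: [0.004, -0.18, 0.984, -0.003]
force: [0.3, -0.4, -1.8]
grip_width: 0.247
finger_force: 61.3
clock: 8.63
tcp_pos: [0.5182, -0.3, 0.1594]
tcp_rot: [-0.0, -0.18, 0.984, 0.0]
force: [-0.1, 0.1, -3.8]
grip_width: 0.251
finger_force: 61.2
mm [-74.3 284.1 -10.6] turn -0.2 q6 -2.52 clk 8.6333 F [-0.1  0.1 -3.8]
[(0.84, [145.2, 212.3]), (0.66, [196.9, 307.8]), (0.59, [248.0, 197.6])]
```

View pics/s4.png

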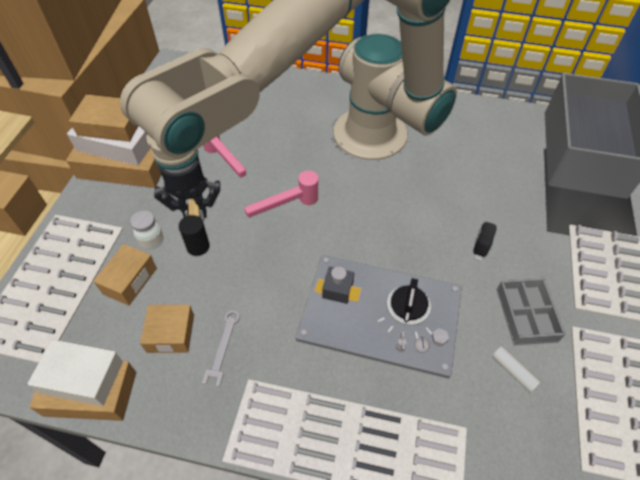

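The mallet is held level, with its head at (195,235), and the selector is still on the wing bolt. I'll carry it over the punch.

```bash
python3 -m pendant '{"xyz":[[-0.006,0.022,-0.002],[-0.012,0.048,-0.005],[-0.020,0.076,-0.01],[-0.027,0.104,-0.01],[-0.034,0.132,-0.01],[-0.042,0.160,-0.01],[-0.049,0.188,-0.01],[-0.056,0.212,-0.01]],"turn":[0,0,0,0,0,0,0,0],"jaw":[0,0,0,0,0,0,0,0]}'; python3 go.py .487 -.006 .17 -69
```

```text
clock: 9.4
tcp_pos: [0.4943, -0.08, 0.1683]
tcp_rot: [-0.001, -0.18, 0.984, 0.001]
force: [0.0, 0.1, -2.5]
grip_width: 0.249
finger_force: 61.1
mm [-19.4  71.8  -1.6] turn -0.2 q6 -2.17 clk 9.4 F [ 0.   0.1 -2.5]
```

```bash
python3 -m pendant '{"xyz":[[-0.006,0.022,0],[-0.012,0.046,0],[-0.018,0.064,0],[-0.0194,0.072,0],[-0.0194,0.072,0],[-0.0194,0.072,0]],"turn":[0,0,0,0,0,0],"jaw":[0,0,0,0,0,0]}'; python3 go.py .487 -.006 .14 -69
python3 - <<'E'
from h import *
s=snapshot("scene")
cv2.imwrite("pics/c5.png",cv2.resize(s[180:330,270:430],None,fx=4,fy=4,interpolation=cv2.INTER_CUBIC))
z=arm.get_obs()["tcp_pos"][2]-.021
print("head face exp",w2px("scene",[.541,.0148,z]),"top",w2px("scene",[.541,.0148,z+.08]),"punch",w2px("scene",[.5415,.0145,.095]))
E
```

```text
clock: 9.9
tcp_pos: [0.4877, -0.0079, 0.1693]
tcp_rot: [-0.001, -0.181, 0.984, -0.0]
force: [0.4, 0.2, -3.8]
grip_width: 0.248
finger_force: 61.0
mm [-0.1  2.  29.3] turn -0.2 q6 -2.03 clk 9.9 F [ 0.4  0.2 -3.8]
head face exp [257.07975987 339.24673402] top [233.94946786 340.58975238] punch [271.16394963 338.25329594]
```

View pics/c5.png

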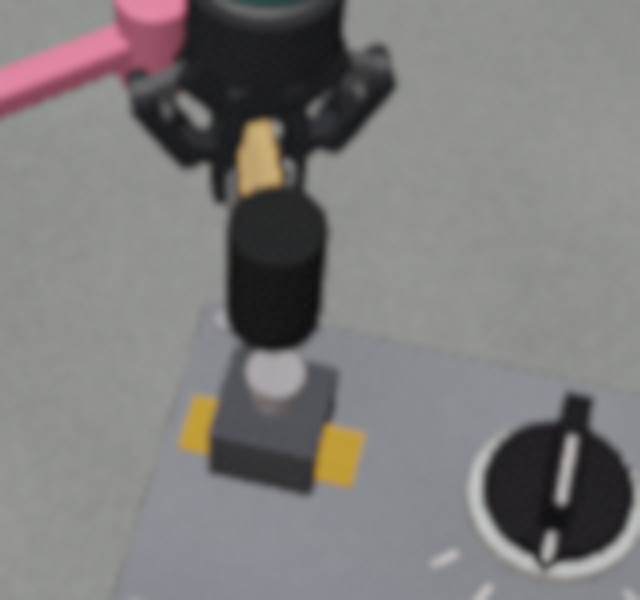

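The head is centred over the punch: head top at (340,237) and punch at (339,273), both matching the prediction. I'll knock it down now.

```bash
python3 -m pendant '{"xyz":[[0,0.001,0.02],[0,0.001,0.045],[0,0.001,0.07],[0,0.001,0.07],[0,0.001,0.07],[0,0.001,0.07]],"turn":[0,0,0,0,0,0],"jaw":[0,0,0,0,0,0]}'; python3 go.py .487 -.006 .14 -69
python3 - <<'E'
from h import *
s=snapshot("scene")
cv2.imwrite("pics/c6.png",cv2.resize(s[180:330,270:430],None,fx=4,fy=4,interpolation=cv2.INTER_CUBIC))
E
```

```text
clock: 10.45
tcp_pos: [0.4882, -0.0076, 0.1019]
tcp_rot: [0.001, -0.18, 0.984, -0.0]
force: [-3.7, -1.9, 3.5]
grip_width: 0.25
finger_force: 64.2
mm [  0.5   1.9 -38.1] turn -0.3 q6 -2.02 clk 10.45 F [-3.7 -1.9  3.5]
```

View pics/c6.png

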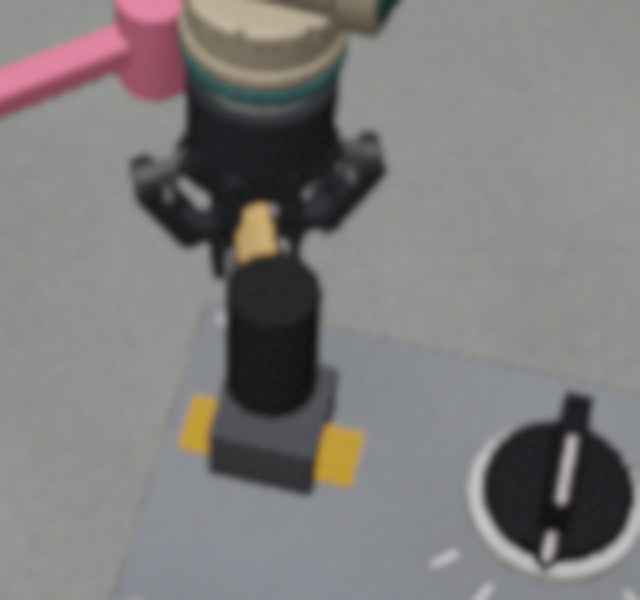

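Net contact is only about 7 N, so the stop may not be reached. I'll press deeper.

```bash
python3 -m pendant '{"xyz":[[0,0,0.006],[0,0,0.006],[0,0,0.006]],"turn":[0,0,0],"jaw":[0,0,0]}'; python3 go.py .487 -.006 .14 -69
python3 - <<'E'
from h import *
s=snapshot("scene")
cv2.imwrite("pics/c7.png",cv2.resize(s[180:330,270:430],None,fx=4,fy=4,interpolation=cv2.INTER_CUBIC))
E
```

```text
clock: 10.75
tcp_pos: [0.489, -0.0072, 0.0962]
tcp_rot: [0.002, -0.18, 0.984, -0.001]
force: [-2.3, -1.6, 5.3]
grip_width: 0.248
finger_force: 64.6
mm [  1.3   1.8 -43.8] turn -0.2 q6 -2.02 clk 10.75 F [-2.3 -1.6  5.3]
```

View pics/c7.png

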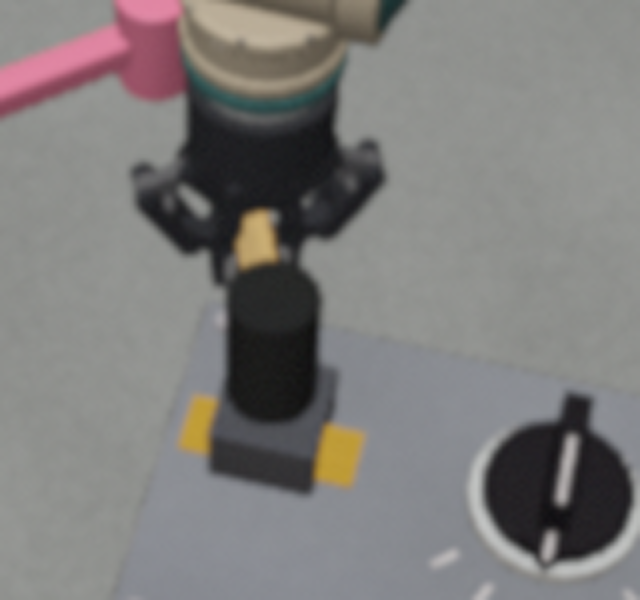

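```bash
python3 -m pendant '{"xyz":[[0,0,0.005],[0,0,0.005],[0,0,0.005]],"turn":[0,0,0],"jaw":[0,0,0]}'; python3 -m pendant '{"xyz":[[0,0,0.004],[0,0,0.004],[0,0,0.004]],"turn":[0,0,0],"jaw":[0,0,0]}'
python3 - <<'E'
from h import *
s=snapshot("scene")
a=cv2.resize(s[180:330,290:390],None,fx=4,fy=4,interpolation=cv2.INTER_CUBIC)
b=cv2.imread("pics/c7.png")[:,80:480]
cv2.imwrite("pics/c8.png",np.hstack([b,a]))
E
```

```text
clock: 11.05
tcp_pos: [0.4888, -0.0077, 0.0928]
tcp_rot: [0.002, -0.18, 0.984, -0.001]
force: [-11.3, -3.9, 17.6]
grip_width: 0.25
finger_force: 67.8
clock: 11.3
tcp_pos: [0.4885, -0.008, 0.0896]
tcp_rot: [0.001, -0.18, 0.984, -0.001]
force: [-17.3, -5.3, 24.8]
grip_width: 0.249
finger_force: 71.0
```

View pics/c8.png

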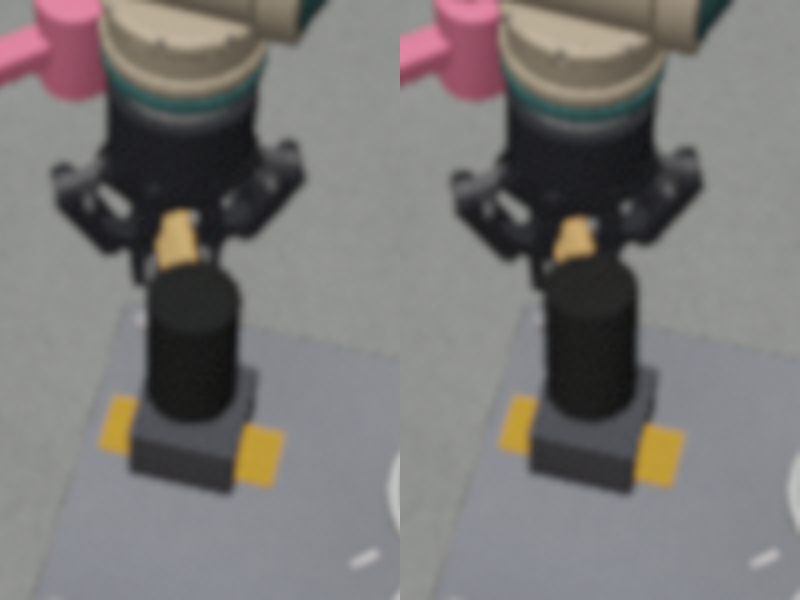

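The force is now about 28 N on the punch, so it is at its stop with the selector on the wing bolt. The mallet has pitched slightly nose-up in the grip. I'll lift it and carry it back.

```bash
python3 -m pendant '{"xyz":[[0,0,-0.015],[0,0,-0.04],[0,0,-0.07],[0,0,-0.09],[0.005,-0.02,-0.09],[0.012,-0.045,-0.09],[0.019,-0.073,-0.09],[0.026,-0.101,-0.09]],"turn":[0,0,0,0,0,0,0,0],"jaw":[0,0,0,0,0,0,0,0]}'; python3 go.py .518 -.300 .17 -69
```

```text
clock: 12.02
tcp_pos: [0.4994, -0.1113, 0.1756]
tcp_rot: [0.001, -0.181, 0.984, -0.0]
force: [0.1, 0.3, -4.1]
grip_width: 0.246
finger_force: 66.9
mm [  49.8 -183.     5.6] turn -0.2 q6 -2.23 clk 12.0167 F [ 0.1  0.3 -4.1]
```

```bash
python3 -m pendant '{"xyz":[[0.007,-0.028,0.005],[0.014,-0.056,0.005],[0.021,-0.084,0.005],[0.029,-0.112,0.005],[0.036,-0.14,0.005],[0.044,-0.165,0.005],[0.0485,-0.179,0.005],[0.0495,-0.182,0.005]],"turn":[0,0,0,0,0,0,0,0],"jaw":[0,0,0,0,0,0,0,0]}'
python3 -m pendant '{"xyz":[[0,0,0],[0,0,0]],"turn":[0,0],"jaw":[0,0]}'; python3 go.py .518 -.300 .021 -69
cat > tilt.py <<'E'
# fit mallet pitch from scene silhouette of the black head, given TCP
from h import *
from scipy.optimize import minimize
def head(img,box):
    g=cv2.cvtColor(img,cv2.COLOR_BGR2HSV)[...,2]; m=np.zeros_like(g); r,c,k=box
    return g
def model(x,y,zc,yaw,t,n="scene",off=(.058,0)):
    # grip at x,y,zc ; returns head outline mask
    d=np.array([np.cos(yaw),np.sin(yaw),0]); up=np.array([0,0,1.]); f=np.cos(t)*d+np.sin(t)*up; u=-np.sin(t)*d+np.cos(t)*up; s=np.cross(up,d)
    P=[]
    for h in(-.04,.04):
        for a in np.linspace(0,2*np.pi,40): P.append(w2px(n,np.array([x,y,zc])+.058*f+h*u+.025*(np.cos(a)*f+np.sin(a)*s))[::-1])
    return cv2.convexHull(np.float32(P))
E
python3 - <<'E'
from tilt import *
import cv2
o=arm.get_obs();p=o["tcp_pos"];s=snapshot("scene");g=s.max(2)
for t in np.arange(-.1,.36,.05):
    best=min(((lambda m,ring:(-(g[m>0]<45).mean()+(g[ring>0]<45).mean(),dr,dc))(*(lambda h:(lambda m:(m,cv2.dilate(m,np.ones((7,7)))-m))(cv2.fillConvexPoly(np.zeros((480,640),np.uint8),np.int32(np.round(h+np.float32([dc,dr]))),1)))(model(p[0],p[1],p[2]+.019,np.radians(21),t)))) for dr in range(-2,5) for dc in range(-3,4))
    print(round(t,2),np.round(best,3))
E
```

```text
clock: 12.68
tcp_pos: [0.5171, -0.3007, 0.1697]
tcp_rot: [-0.0, -0.179, 0.984, -0.0]
force: [0.5, 0.1, -3.5]
grip_width: 0.251
finger_force: 66.9
clock: 12.85
tcp_pos: [0.5176, -0.2974, 0.17]
tcp_rot: [0.0, -0.18, 0.984, 0.0]
force: [0.6, 0.2, -3.8]
grip_width: 0.244
finger_force: 66.9
mm [  0.5  -2.7 149. ] turn -0.2 q6 -2.52 clk 12.85 F [ 0.6  0.2 -3.8]Traceback (most recent call last):
  File "<stdin>", line 5, in <module>
  File "<stdin>", line 5, in <genexpr>
  File "tilt.py", line 12, in model
    for a in np.linspace(0,2*np.pi,40): P.append(w2px(n,np.array([x,y,zc])+.058*f+h*u+.025*(np.cos(a)*f+np.sin(a)*s))[::-1])
                                                 ~~~~^^^^^^^^^^^^^^^^^^^^^^^^^^^^^^^^^^^^^^^^^^^^^^^^^^^^^^^^^^^^^^^^
  File "h.py", line 12, in w2px
    m,f,Rm,t=cam(n); c=Rm.T@(np.array(p)-t); return np.array([m["cy"]+f*c[1]/c[2],m["cx"]+f*c[0]/c[2]])
             ~~~^^^
  File "h.py", line 5, in cam
    m=camera_model(n); a=m["attitude"]; q=np.array(a,float)
ValueError: time passes only in moves, steps and waits
```

```bash
sed -i 's/^def cam(n):/from functools import lru_cache\n@lru_cache\ndef cam(n):/' h.py
cat > pitch.py <<'E'
from tilt import *
o=arm.get_obs();p=o["tcp_pos"];g=snapshot("scene").max(2)<45
def score(h):
    m=cv2.fillConvexPoly(np.zeros((480,640),np.uint8),np.int32(np.round(h)),1); ring=cv2.dilate(m,np.ones((7,7)))-m
    return g[m>0].mean()-g[ring>0].mean()
for t in np.arange(-.1,.36,.05):
    h=model(p[0],p[1],p[2]+.019,np.radians(21),t)
    print(round(t,2),np.round(max((score(h+np.float32([c,r])),r,c) for r in range(-2,5) for c in range(-3,4)),3))
E
python3 pitch.py
```

```text
-0.1 [ 0.611 -2.    -1.   ]
-0.05 [ 0.663 -2.    -1.   ]
0.0 [ 0.687 -2.     0.   ]
0.05 [ 0.707 -2.     0.   ]
0.1 [ 0.699 -2.     1.   ]
0.15 [ 0.684 -2.     1.   ]
0.2 [0.669 1.    2.   ]
0.25 [0.665 1.    2.   ]
0.3 [0.673 2.    2.   ]
0.35 [0.663 3.    2.   ]
```

The pitch is modest, roughly 0.1 rad. I'll lower it while watching the force.

```bash
python3 -m pendant '{"xyz":[[0,0,0.03],[0,0,0.065],[0,0,0.1],[0,0,0.125],[0,0,0.142],[0,0,0.146],[0,0,0.146]],"turn":[0,0,0,0,0,0,0],"jaw":[0,0,0,0,0,0,0]}'; python3 -m pendant '{"xyz":[[0,0,0.002],[0,0,0.004],[0,0,0.004]],"turn":[0,0,0],"jaw":[0,0,0]}'
```

```text
clock: 13.53
tcp_pos: [0.517, -0.2969, 0.0231]
tcp_rot: [-0.001, -0.181, 0.984, 0.001]
force: [0.5, -0.1, -2.2]
grip_width: 0.247
finger_force: 66.7
clock: 13.78
tcp_pos: [0.5182, -0.2984, 0.0215]
tcp_rot: [0.001, -0.18, 0.984, -0.001]
force: [-0.8, 0.0, -2.7]
grip_width: 0.249
finger_force: 66.7
```

```bash
python3 -m pendant '{"xyz":[[0,0,0.002],[0,0,0.002],[0,0,0.002]],"turn":[0,0,0],"jaw":[0,0,0]}';  python3 -m pendant '{"xyz":[[0,0,0.002],[0,0,0.002],[0,0,0.002]],"turn":[0,0,0],"jaw":[0,0,0]}'
```

```text
clock: 14.03
tcp_pos: [0.5175, -0.2981, 0.0184]
tcp_rot: [0.0, -0.18, 0.984, -0.0]
force: [0.1, 0.4, -2.5]
grip_width: 0.248
finger_force: 66.7
clock: 14.28
tcp_pos: [0.5174, -0.2981, 0.0159]
tcp_rot: [-0.0, -0.18, 0.984, 0.0]
force: [0.2, -1.0, -4.0]
grip_width: 0.247
finger_force: 66.7
```

```bash
python3 -m pendant '{"xyz":[[0,0,0.002],[0,0,0.002],[0,0,0.002],[0,0,0.002]],"turn":[0,0,0,0],"jaw":[0,0,0,0]}'; python3 -m pendant '{"xyz":[[0,0,0.002],[0,0,0.002],[0,0,0.002],[0,0,0.002]],"turn":[0,0,0,0],"jaw":[0,0,0,0]}'
```

```text
clock: 14.62
tcp_pos: [0.5174, -0.2981, 0.0141]
tcp_rot: [-0.0, -0.18, 0.984, 0.0]
force: [0.9, -0.7, -3.9]
grip_width: 0.25
finger_force: 66.7
clock: 14.95
tcp_pos: [0.5178, -0.2983, 0.0127]
tcp_rot: [0.0, -0.18, 0.984, -0.0]
force: [0.7, 0.6, 1.3]
grip_width: 0.251
finger_force: 67.6
```

```bash
python3 -m pendant '{"xyz":[[0,0,-0.001],[0,0,-0.001],[0,0,-0.001],[0,0,-0.001],[0,0,-0.001],[0,0,-0.001],[0,0,-0.001],[0,0,-0.001]],"turn":[0,0,0,0,0,0,0,0],"jaw":[0.3,0.35,0.4,0.5,0.7,0.9,1,1]}'; python3 -m pendant '{"xyz":[[0,0,0],[0,0,0],[0,0,-0.03],[0,0,-0.06],[0,0,-0.1],[0,0,-0.14],[0,0,-0.18],[0,0,-0.2]],"turn":[0,0,0,0,0,0,0,0],"jaw":[1,1,1,1,1,1,1,1]}'; python3 go.py .43 -.05 .25 -69
```

```text
clock: 15.62
tcp_pos: [0.5174, -0.2981, 0.0131]
tcp_rot: [0.0, -0.18, 0.984, 0.0]
force: [-0.1, 0.2, -0.8]
grip_width: 0.999
finger_force: 0.0
clock: 16.28
tcp_pos: [0.5185, -0.2988, 0.2195]
tcp_rot: [0.003, -0.18, 0.984, -0.003]
force: [0.4, -0.2, 0.3]
grip_width: 1.002
finger_force: 0.0
mm [ -5.7 263.8 -32.1] turn -0.2 q6 -2.52 clk 16.2833 F [ 0.4 -0.2  0.3]
```

Move clear, then check numerically whether the mallet stands flat by comparing with the starting pictures.

```bash
python3 -m pendant '{"xyz":[[-0.05,0.25,-0.02],[-0.05,0.25,-0.02],[-0.05,0.25,-0.02],[-0.05,0.25,-0.02],[-0.05,0.25,-0.02],[-0.05,0.25,-0.02],[-0.05,0.25,-0.02],[-0.05,0.25,-0.02]],"turn":[0,0,0,0,0,0,0,0],"jaw":[1,1,1,1,1,1,1,1]}' | head -2
cat > stand.py <<'E'
from h import *
def handle(n,im,box):
    h=cv2.cvtColor(im,cv2.COLOR_BGR2HSV);m=cv2.inRange(h,(8,70,60),(25,255,255));r0,r1,c0,c1=box
    k=np.zeros_like(m);k[r0:r1,c0:c1]=m[r0:r1,c0:c1]
    b=cv2.inRange(im.max(2),0,50);kb=np.zeros_like(b);kb[r0:r1,c0:c1]=b[r0:r1,c0:c1]
    f=lambda k:(lambda y,x:(x.size,y.min(),y.max(),x.min(),x.max(),y.mean().round(1),x.mean().round(1)))(*np.nonzero(k)) if k.any() else None
    return "wood",f(k),"black",f(kb)
for n,box in(("top",(192,292,436,492)),("scene",(200,300,185,225))):
    print(n,*handle(n,cv2.imread(f"pics/{n}0.png"),box),sep="\n ")
    im=snapshot(n);cv2.imwrite(f"pics/{n}9.png",im);print(*handle(n,im,box),sep="\n ")
    a=cv2.imread(f"pics/{n}0.png");d=cv2.absdiff(a,im).max(2);r0,r1,c0,c1=box;print(" diff mean",d[r0:r1,c0:c1].mean().round(2),"stamp",)
    q=d[145:255,200:360] if n=="top" else d[255:375,295:470];print(" stamp changed px",(q>40).sum())
E
python3 stand.py
```

```text
clock: 16.95
tcp_pos: [0.4754, -0.0447, 0.2339]
top
 wood
 (659, np.int64(219), np.int64(284), np.int64(450), np.int64(478), np.float64(251.4), np.float64(464.0))
 black
 (471, np.int64(199), np.int64(225), np.int64(439), np.int64(464), np.float64(211.0), np.float64(451.3))
wood
 (655, np.int64(218), np.int64(282), np.int64(448), np.int64(475), np.float64(250.1), np.float64(461.6))
 black
 (477, np.int64(197), np.int64(223), np.int64(437), np.int64(462), np.float64(209.4), np.float64(449.3))
 diff mean 8.62 stamp
 stamp changed px 3273
scene
 wood
 (424, np.int64(211), np.int64(255), np.int64(200), np.int64(210), np.float64(233.2), np.float64(205.1))
 black
 (611, np.int64(256), np.int64(288), np.int64(194), np.int64(218), np.float64(271.7), np.float64(205.9))
wood
 (424, np.int64(212), np.int64(257), np.int64(202), np.int64(212), np.float64(234.9), np.float64(207.0))
 black
 (616, np.int64(257), np.int64(290), np.int64(195), np.int64(219), np.float64(273.3), np.float64(207.3))
 diff mean 10.11 stamp
 stamp changed px 337
```

Head and handle have shifted together by about 2 px in both views, with the silhouette unchanged, so the mallet stands upright about 5 mm from where it was. I'll hand in.

```bash
python3 - <<'E'
from h import *
a=cv2.imread("pics/scene0.png");b=cv2.imread("pics/scene9.png")
print("punch diff",cv2.absdiff(a,b)[260:305,315:365].mean())
print(arm.job_done())
E
```

```text
punch diff 3.022666666666667
the job is handed in; nothing more can be done
None
```

The job is handed in, with no verdict returned: the selector clicked in at the wing bolt, I pressed the punch down to its stop with the mallet rather than striking it, and the mallet stands upright on its head about 5 mm from where I found it.

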